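# Lever the pump cover open

### The arm

A 6-joint arm with a two-finger parallel gripper is mounted at the origin on the work surface. World frame = base frame: x ahead of the robot, y to its left, z up, the work surface at z = 0. Lengths are in m, angles in rad, forces in N, time in s.
With the tool pointing down it reaches from about 0.35 to 0.775 m from the base axis. Payload 5.5 kg.
Tool frame: the origin (TCP) lies at the very end of the fingers, on their centre line; the grasp point (between the pads) lies 19 mm behind it; z points along the fingers, y is the line along which they close (so a half turn about z gives the same grasp; the last joint's range is limited). The gripper opens to 85 mm and grips with 20 to 120 N. Pads are 22 mm wide; open, the fingers measure 114 mm over their backs; the gripper's body (76 mm by 85 mm) begins 54 mm behind the grasp point. The pads swing forward as they close: fully open they stand 13 mm farther back than shut.
Start: joints at [-1.416, 0.313, 0.046, 1.304, 0, 1.431], TCP at [0.167, -0.55, 0.231] pointing down, gripper open.
Joint ranges: [-2.76, 2.76], [-0.86, 1.69], [-1.03, 1.26], [-2.2, 2.34], [-1.47, 1.5], [-3.14, 3.14]. Speed limits (rad/s): [2.57, 2.57, 3.14, 3.14, 3.14, 3.14].

### API

Orientations are given as a unit quaternion [w, x, y, z].
In Python, from workcell import env gives the robot as it stands. The module is installed in compiled form; this text tells all that it offers.
- The arm moves only by the tool jog_arm, never from a script. Its arguments are lists of equal length, an entry for each row: "gripper": the opening, from 0 (shut) to 1 (fully open); "offset": the shift along the world's x, y, z in cm, a list of three; "twist": the turn about the world's z in degrees. In form: {"gripper": [gripper, ...], "offset": [[dx, dy, dz], ...], "twist": [twist, ...]}. A call has exactly 8 rows; each row is the pose to reach, as a shift and turn from the pose commanded when the call began; what a row does not reach only later rows make up. A row lasts 1/8 s, in which the tool goes at most 62.5 mm and 10.7 degrees, less where a joint would pass 70% of its speed; a pose out of reach is approached as far as the arm can. A call with a gripper value outside its range is refused whole. The fingers move at their own pace and stop on an object; "squeeze" is the grip in N (left out, the last holds). Time passes only in rows, so rows that repeat a pose let the fingers close, or fill a call up. It gives the time, the measured TCP pose, the force, the opening and the grip force at its end, in the units of the state.
- env.get_state(): the state, without advancing time (a new reading comes with each control period).
- env.read_camera(name): name is "scene" or "top" or "wrist"; returns a dict with "image" (400x640x3 uint8, red, green, blue), "z_map" (400x640 float32, m along the optical axis (not along the pixel's ray), 0 where there is no reading), "fovy" (degrees; the focal length in pixels is half the picture's height over the tangent of half this angle, whatever the lens; pixels are square), "cx", "cy" (the principal point, pixels), "cam_to_world" (4x4, takes a point from camera to world coordinates). Camera axes: x right, y up, looking along -z (the intrinsics and any distortion apply to the point x, -y, -z); pixel columns grow to the right and rows downward; lengths in m; the calibration is good to about 2 mm. A picture is of the moment at which its call begins.
- env.hand_in(): hands the job in; it is judged then, once.
The state is a dict: "clock": time; "joint_pos": joint angles; "qvel": joint speeds; "tau": joint torques, N m; "tcp_pos": TCP position; "orientation": TCP orientation; "wrist_force": force on the tool from outside, world axes, zero at the start; "ft_torque": the same for the moment, N m; "finger_gap": finger opening in m; "grip_force": force on a finger pad.
Only numpy, scipy, OpenCV 4.12 (cv2) and the standard library are available. Lean on these libraries where they do the work, as an engineer would, in place of code of your own. Each camera call takes 0.05 s, during which the arm holds its last target. There are 200 camera calls.

### The job

The pump housing's heavy cover has to be held open for inspection. With a fingertip, push the orange safety stop by its upright plate, sliding it sideways until its post is out from under the yellow lever with at least a finger's width of clearance; then press the red pad on the lever's long end nearly down to the bench, so that the cover's edge rises about 3 cm, and finish while still holding it there. Do not lift or tip the stop, keep the lever in its saddle, do not touch the cover itself, and leave the other parts where they are.

Things in the scene. Friction and masses are not known exactly. Their poses are not given: they have to be found in the camera images.
- stand: Grey base plate, fixed to the bench, with a blue fulcrum saddle at x = 235 mm (88 mm tall) and an aluminium pump housing at x = 350 to 440 mm (59 mm tall, 194 mm over its side bosses). It never moves. Origin on the bench below the red pad on the lever's long end; z up, x along the lever from the red pad to the housing, y to the left of that.
- cover: Heavy steel cover plate of the housing (2 to 3 kg, 112 x 146 x 18 mm), lying shut on it. Hinged at the housing's far wall; origin on the hinge axis at x = 440 mm, z = 59 mm of the stand. Its free edge overhangs the housing towards the lever, whose claw raises it. It falls shut when the lever is let go.
- cover_lip (a point): Upper middle of the cover's overhanging free edge, 118 mm from the hinge. 78 mm above the bench when shut; the lever can raise it by about 37 mm.
- lever: Loose yellow pry lever, 0.6 kg, bar 24 mm wide, 14 mm thick, red press pad on the long end, steel claw on the short end under the cover's edge (2 to 3 mm play). Its cross pin lies in the open saddle 70 mm above the bench. Origin on the pin; at rest its axes match the stand's, though the bar slopes up by 0.2 rad to the pad. Pin to pad 235 mm, pin to claw tip 100 mm.
- lever_pad (a point): Centre of the top of the red press pad (52 mm along the lever, 46 mm across), 131 mm above the bench at rest. It goes down on an arc about the pin against 4 to 10 N. The cover's edge rises 25 mm when the pad has gone down by about 68 mm, 34 mm after 90 mm; the pad meets the bench after about 100 mm.
- lever_pin (a point): Centre of the lever's cross pin, which turns in the saddle and must stay in it.
- stop: Loose orange safety stop, 0.35 to 0.7 kg, that slides on the bench. U-shaped: a foot 168 x 50 mm (y -23 to 145), 20 mm tall; at one end a 36 mm square post, 78 mm tall, right under the lever bar, which it blocks; beside the lever, 91 to 109 mm from the post's centre, an upright plate 50 mm wide, 85 mm tall. Origin at the underside below the post; y from post to plate.
- stop_post (a point): Centre of the top of the stop's post (under the lever at the start), 78 mm above the bench.
- stop_face (a point): Mid-width point of the inner face of the stop's plate (facing post and lever), 62 mm above the bench, 91 mm from the post's centre. Axes as the stop's. Between post and plate is a slot 73 mm long, its floor 20 mm above the bench: a fingertip can reach in from above and push the plate in the stop's +y direction.
- bearing: Bystander, to be left alone: a steel bearing ring, 64 mm across, 24 mm tall. Origin on its underside, at its middle.
- bushing: Bystander, to be left alone: a brass bushing, a tube 38 mm across, 45 mm tall. Origin on its underside, at its middle.
- bolt: Bystander, to be left alone: a short bolt standing on its head, 26 mm across, 62 mm tall. Origin on its underside, at its middle.
- piston: Bystander, to be left alone: an aluminium piston, 48 mm across, 60 mm tall. Origin on its underside, at its middle.
- gear: Bystander, to be left alone: a dark steel gear on a shaft stub, 65 mm across, 36 mm tall. Origin on its underside, at its middle.
- mallet: Bystander, to be left alone: an orange-headed mallet lying down, 300 mm long. Origin on its underside, at mid-length.
- washer_cup: Bystander, to be left alone: a red bowl, 80 mm across, 55 mm tall. Origin on its underside, at its middle.
Not all that is in view belongs to the job. Several things have the shape of the stop; the one meant has the colours described above.

How it is judged:
By the outcome, as a careful person would: the job done as asked, in the order asked, and still so for the second after the job is handed in, while the arm keeps its last pose, push and grip.
It also fails if it takes over 48 s, if anything falls off the work surface, if the arm or the gripper's body presses on something with over 40 N, if the wrist force passes 120 N, or if a joint passes its speed limit or range.

## Working session

There is one attempt and no reset: what is moved stays moved. The work goes in short steps, Python scripts to look and compute and a tool call to move; the robot and the scene stay as the last step left them, time stands still between calls to the robot, and variables do not carry over. Pictures are saved under pics/ and viewed, at most 10 in all, crops included, and the job is handed in when it is done.

Besides the shell and the picture viewer there is one more tool, called as name([rows], argument=value, ...), one row to a line, values as JSON. jog_arm: Moves the arm, as the interface text tells. Its arguments: {"type":"object","properties":{"gripper":{"type":"array"},"offset":{"type":"array"},"twist":{"type":"array"},"squeeze":{"type":"number"}},"required":["gripper","offset","twist"]}

```bash
mkdir -p pics; cat > h.py <<'E'
import numpy as np, cv2
from workcell import env
def shot(n,f):
    c=env.read_camera(n); cv2.imwrite('pics/'+f+'.png',c['image'][:,:,::-1]); np.savez(f+'.npz',**c); return c
def pts(c):
    h,w=c['z_map'].shape; f=h/2/np.tan(np.radians(c['fovy'])/2)
    u,v=np.meshgrid(np.arange(w),np.arange(h)); z=c['z_map']
    P=np.stack([(u-c['cx'])/f*z,-(v-c['cy'])/f*z,-z,np.ones_like(z)],-1)
    return (P@np.array(c['cam_to_world']).T)[...,:3]
E
python3 - <<'E'
from h import *
for n in('top','scene'):
    c=shot(n,n+'1'); print(n,[k for k in c],c['fovy'],c['cx'],c['cy'],np.round(c['cam_to_world'],3).tolist())
s=env.get_state();print(s)
E
```

```text
top ['image', 'z_map', 'fovy', 'cx', 'cy', 'cam_to_world'] 43.653993997280374 321.0512482068609 204.4106335351688 [[0.009, 0.996, -0.083, 0.486], [-1.0, 0.006, -0.025, 0.017], [-0.025, 0.083, 0.996, 1.405], [0.0, 0.0, 0.0, 1.0]]
scene ['image', 'z_map', 'fovy', 'cx', 'cy', 'cam_to_world'] 42.80951379891785 319.863036400804 201.5024623625429 [[0.511, -0.494, 0.704, 1.676], [0.859, 0.316, -0.402, -0.605], [-0.024, 0.81, 0.586, 1.039], [0.0, 0.0, 0.0, 1.0]]
{'clock': 0.1, 'joint_pos': array([-1.41560783e+00,  3.13936140e-01,  4.50772835e-02,  1.30361679e+00,
       -1.95978575e-05,  1.43116701e+00]), 'qvel': array([-0.00021933,  0.00018338,  0.00404087,  0.00073836,  0.00252544,
       -0.0003666 ]), 'tau': array([ 3.00851170e-03, -4.81726742e+01,  2.99243170e+01,  1.28137349e-02,
       -5.60219587e-05, -5.75537825e-06]), 'tcp_pos': array([ 0.16697068, -0.54973145,  0.23048563]), 'orientation': array([-8.39560486e-04,  9.89154617e-01,  1.46875591e-01, -1.63307925e-05]), 'wrist_force': array([-0.46869436, -0.08739001,  0.72582512]), 'ft_torque': array([-0.02789211, -0.04551736,  0.03160693]), 'grip_force': 0.0, 'finger_gap': 0.08575402285815592}
```

View pics/top1.png

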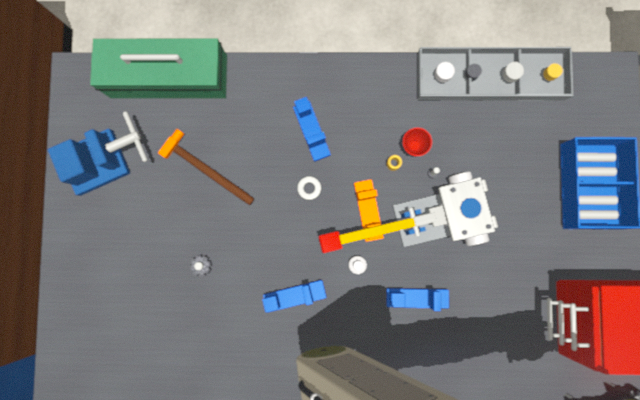

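View pics/scene1.png

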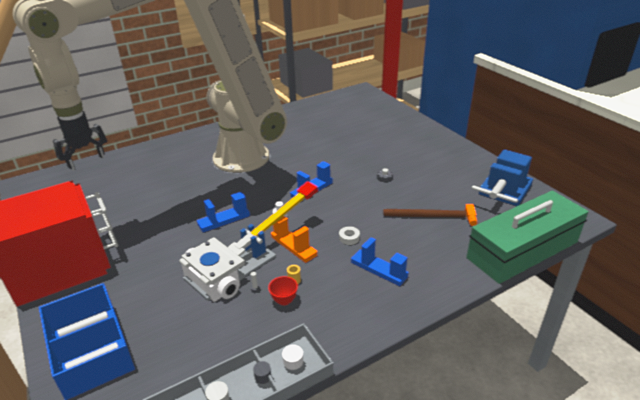

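The top view shows the red pad at (330,241), the lever running to (415,222), and the orange stop with its plate end at (364,186) and post near (373,236). The bushing is at (395,162), the bearing at (309,188) and the piston at (357,265). Next I'll measure these with colour masks.

```bash
python3 - <<'E'
from h import *
for n in('top1','scene1'):
    c=dict(np.load(n+'.npz')); P=pts(c); hsv=cv2.cvtColor(c['image'],cv2.COLOR_RGB2HSV); H,S,V=[hsv[...,i].astype(int) for i in range(3)]
    ok=(S>150)&(V>90)&(c['z_map']>0)
    box=(abs(P[...,1]+.03)<.3)&(abs(P[...,0]-.5)<.25)
    for nm,m in dict(red=((H<5)|(H>174)),orange=(H>=9)&(H<=19),yellow=(H>=21)&(H<=30)).items():
        m=(m&ok&box).astype(np.uint8)
        k,l,st,ce=cv2.connectedComponentsWithStats(m)
        for i in range(1,k):
            if st[i,4]<40: continue
            q=P[l==i]; top=q[:,2].max()
            print(n,nm,st[i].tolist(),'mean',q.mean(0).round(3),'zmax',top.round(3))
            if nm=='orange':
                for lo,hi in((.012,.028),(.070,.0805),(.0805,.095)):
                    r=q[(q[:,2]>lo)&(q[:,2]<hi)]
                    if len(r)>5: 
                        print('  z',lo,hi,len(r),r.mean(0).round(3),cv2.minAreaRect((r[:,:2]*1000).astype(np.float32)))
            if nm in('red','yellow'):
                print('  ',cv2.minAreaRect((q[:,:2]*1000).astype(np.float32)))
E
```

```text
top1 red [406, 150, 23, 6, 58] mean [ 0.743 -0.211  0.041] zmax 0.06
   ((742.3551025390625, -209.23690795898438), (59.07027816772461, 14.678284645080566), 89.08687591552734)
top1 red [319, 231, 23, 22, 353] mean [0.497 0.027 0.123] zmax 0.14
   ((499.146484375, 26.288433074951172), (50.65491485595703, 59.41436767578125), 13.377670288085938)
top1 orange [354, 179, 28, 50, 240] mean [ 0.599 -0.075  0.031] zmax 0.091
  z 0.012 0.028 134 [ 0.594 -0.08   0.019] ((604.6826171875, -76.45561981201172), (129.46923828125, 49.25230407714844), 11.7221040725708)
  z 0.07 0.0805 18 [ 0.577 -0.079  0.077] ((587.5866088867188, -80.74455261230469), (95.20501708984375, 47.95138168334961), 12.915257453918457)
  z 0.0805 0.095 24 [ 0.617 -0.078  0.084] ((588.4400634765625, -76.39385986328125), (92.58887481689453, 48.45101547241211), 6.673604965209961)
top1 orange [243, 193, 10, 11, 54] mean [0.617 0.258 0.023] zmax 0.033
  z 0.012 0.028 50 [0.617 0.258 0.023] ((617.7393798828125, 259.0707702636719), (30.20047950744629, 17.0311222076416), 56.843605041503906)
top1 yellow [387, 156, 14, 14, 101] mean [ 0.
[... 1369 characters left out ...]
41430664062, 53.900367736816406), 11.62962818145752)
  z 0.07 0.0805 96 [ 0.583 -0.087  0.075] ((583.3755493164062, -86.90359497070312), (108.80552673339844, 53.27978515625), 13.481218338012695)
  z 0.0805 0.095 81 [ 0.624 -0.078  0.084] ((589.7600708007812, -90.5289535522461), (99.50535583496094, 51.018741607666016), 22.33726692199707)
scene1 yellow [251, 193, 53, 42, 447] mean [ 0.53  -0.098  0.096] zmax 0.123
   ((501.08251953125, -53.310150146484375), (78.36766052246094, 310.1146240234375), 31.25955581665039)
scene1 yellow [287, 265, 13, 17, 125] mean [ 0.722 -0.152  0.037] zmax 0.052
   ((719.7711181640625, -154.26510620117188), (37.57200241088867, 38.34174728393555), 15.68636703491211)
```

The measurements agree with the given sizes:
- **Stop:** its +y axis points along (0.979, 0.20) in world axes. The plate centre is at (0.625, -0.071), the post at about (0.527, -0.091) and the slot centre at about (0.588, -0.079).
- **Pad:** its top is at about (0.50, 0.025).

I'll move over the slot with the fingers shut.

jog_arm([
  [4,4.5,0],
  [8,9,0],
  [12,13.5,0],
  [16,18,0],
  [20,22.5,0],
  [24,27,0],
  [28,31.5,0],
  [32,36,0],
], gripper=[0,0,0,0,0,0,0,0], twist=[0,0,-1,-2,-3,-4,-5,-5])

```text
clock: 1.1
tcp_pos: [0.488, -0.1885, 0.2311]
orientation: [0.0, 0.995, 0.103, -0.0]
wrist_force: [0.3, -0.5, -0.8]
finger_gap: 0.0001
grip_force: 0.0
```

jog_arm([
  [4,4.5,0],
  [7,8,-1],
  [9,10,-3],
  [10,11,-4],
  [10.1,11.1,-4],
  [10.1,11.1,-4],
  [10.1,11.1,-4],
  [10.1,11.1,-4],
], gripper=[0,0,0,0,0,0,0,0], twist=[0,0,0,0,0,0,0,0])

```text
clock: 2.1
tcp_pos: [0.5879, -0.0801, 0.1921]
orientation: [0.0, 0.995, 0.103, 0.0]
wrist_force: [-0.1, 0.0, 0.1]
finger_gap: -0.0002
grip_force: 0.0
```

```bash
python3 - <<'E'
from h import *
shot('wrist','w1');shot('scene','scene2');s=env.get_state();print(s['clock'],s['tcp_pos'],s['orientation'],s['wrist_force'],s['finger_gap'])
E
```

```text
2.2 [ 0.58799811 -0.07976897  0.1918394 ] [2.08343312e-04 9.94663752e-01 1.03169052e-01 3.51638662e-04] [0.57562818 0.09360672 0.10621628] -0.00022122100661308726
```

View pics/w1.png

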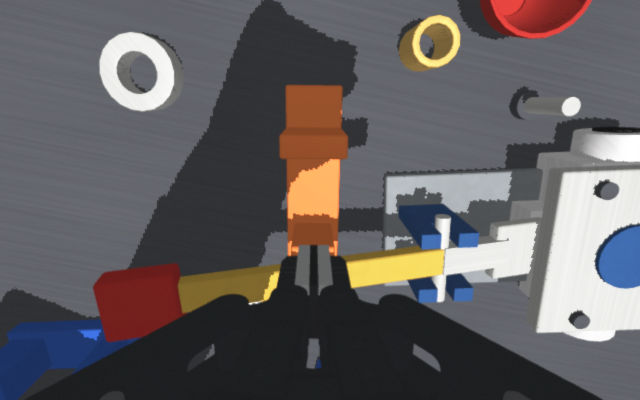

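The wrist view shows the fingers (col 313) centred on the stop's foot (cols 288–340), with the plate ahead at row 145 and the slot beneath the tips. I'll go down into the slot, then push along (0.98, 0.2).

jog_arm([
  [0,0,-3],
  [0,0,-6],
  [0,0,-9],
  [0,0,-12],
  [0,0,-14],
  [0,0,-14.7],
  [0.5,0.1,-14.7],
  [1,0.2,-14.7],
], gripper=[0,0,0,0,0,0,0,0], twist=[0,0,0,0,0,0,0,0])

```text
clock: 3.2
tcp_pos: [0.5994, -0.0775, 0.0456]
orientation: [0.0, 0.995, 0.104, 0.001]
wrist_force: [-0.1, 0.3, 1.0]
finger_gap: -0.0002
grip_force: 0.0
```

jog_arm([
  [0.5,0.1,0],
  [1,0.2,0],
  [1.5,0.3,0],
  [2,0.4,0],
  [2.5,0.5,0],
  [3,0.6,0],
  [3.5,0.7,0],
  [4,0.8,0],
], gripper=[0,0,0,0,0,0,0,0], twist=[0,0,0,0,0,0,0,0])

```text
clock: 4.2
tcp_pos: [0.6367, -0.0692, 0.0442]
orientation: [0.0, 0.995, 0.103, -0.002]
wrist_force: [-5.6, -1.1, 3.5]
finger_gap: 0.0002
grip_force: 0.0
```

```bash
python3 - <<'E'
from h import *
shot('wrist','w2');c=shot('top','top2')
cv2.imwrite('pics/t2c.png',cv2.resize(c['image'][130:290,270:510,::-1],None,fx=3,fy=3))
E
```

```text
(no output)
```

View pics/w2.png

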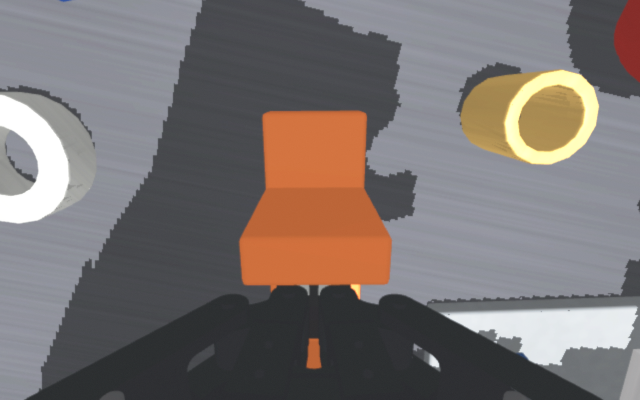

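The plate is square to the fingers and centred (cols 242–390), nothing is tilted, and the push force is about 6 N. The stop has moved about 3 cm, so I'll push 4 cm more.

jog_arm([
  [0.6,0.12,0],
  [1.2,0.24,0],
  [1.8,0.36,0],
  [2.4,0.48,0],
  [3,0.6,0],
  [3.6,0.72,0],
  [4.1,0.82,0],
  [4.3,0.86,0],
], gripper=[0,0,0,0,0,0,0,0], twist=[0,0,0,0,0,0,0,0])

```text
clock: 5.3
tcp_pos: [0.6814, -0.0606, 0.0443]
orientation: [0.0, 0.995, 0.104, 0.0]
wrist_force: [-3.6, -0.1, 0.2]
finger_gap: 0.0
grip_force: 0.0
```

jog_arm([
  [-0.4,-0.08,0],
  [-1,-0.2,0],
  [-1.5,-0.3,1],
  [-1.5,-0.3,4],
  [-1.5,-0.3,8],
  [-1.5,-0.3,12],
  [-1.5,-0.3,15],
  [-1.5,-0.3,15],
], gripper=[0,0,0,0,0,0,0,0], twist=[0,0,0,0,0,0,0,0])

```text
clock: 6.3
tcp_pos: [0.6678, -0.0641, 0.1988]
orientation: [0.001, 0.995, 0.104, 0.004]
wrist_force: [-0.4, -0.1, 0.6]
finger_gap: 0.0
grip_force: 0.0
```

jog_arm([
  [-3,1,2],
  [-6,3,2],
  [-9,5,2],
  [-11,7,2],
  [-13,9,2],
  [-14,10,2],
  [-14,10,2],
  [-14,10,2],
], gripper=[0,0,0,0,0,0,0,0], twist=[0,0,0,0,0,0,0,0])

```text
clock: 7.3
tcp_pos: [0.5268, 0.0359, 0.2142]
orientation: [0.0, 0.995, 0.103, 0.0]
wrist_force: [0.3, -0.9, 0.1]
finger_gap: 0.0
grip_force: 0.0
```

```bash
python3 - <<'E'
from h import *
c=shot('scene','s3');print(env.get_state()['tcp_pos'])
w=shot('wrist','w3')
cv2.imwrite('pics/s3c.png',cv2.resize(c['image'][140:310,160:420,::-1],None,fx=3,fy=3))
P=pts(c);hsv=cv2.cvtColor(c['image'],cv2.COLOR_RGB2HSV).astype(int)
m=(hsv[...,1]>140)&(hsv[...,0]>=7)&(hsv[...,0]<=19)&(abs(P[...,1]+.05)<.13)&(abs(P[...,0]-.62)<.2)
q=P[m]
for a,b in((.012,.028),(.07,.082),(.082,.095)):
    r=q[(q[:,2]>a)&(q[:,2]<b)];print(a,len(r),r.mean(0).round(3),cv2.minAreaRect((r[:,:2]*1000).astype(np.float32)))
for n,cc in(('s',c),('w',w)):
    P=pts(cc);hsv=cv2.cvtColor(cc['image'],cv2.COLOR_RGB2HSV).astype(int)
    m=(hsv[...,1]>150)&((hsv[...,0]<5)|(hsv[...,0]>174))&(P[...,2]>.12)&(abs(P[...,1])<.08)&(abs(P[...,0]-.5)<.08)
    q=P[m];print(n,len(q),q.mean(0).round(3) if len(q) else 0,cv2.minAreaRect((q[:,:2]*1000).astype(np.float32)) if len(q)>5 else 0)
E
```

```text
[0.52682646 0.03574914 0.21417783]
0.012 488 [ 0.68  -0.073  0.019] ((686.247802734375, -79.79085540771484), (138.4281463623047, 159.01881408691406), 63.706661224365234)
0.07 165 [ 0.639 -0.077  0.076] ((649.7474365234375, -69.78311920166016), (130.39617919921875, 49.78252029418945), 9.413134574890137)
0.082 75 [ 0.703 -0.062  0.085] ((702.2653198242188, -61.67772674560547), (21.34082794189453, 49.275054931640625), 12.784717559814453)
s 162 [0.502 0.021 0.129] ((498.34967041015625, 19.93465805053711), (52.54890823364258, 52.70650863647461), 12.558464050292969)
w 2720 [0.509 0.026 0.129] ((508.1506652832031, 28.17377471923828), (63.97291564941406, 52.62249755859375), 13.625079154968262)
```

View pics/s3c.png

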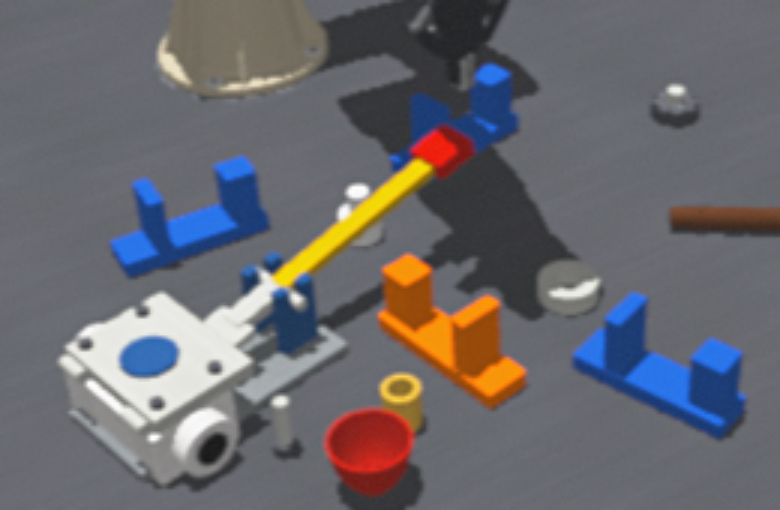

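The stop now sits about 78 mm clear, upright, with its post at (405,275) and its plate at (478,335) in the crop. The lever is still in its saddle, and the neighbouring parts are untouched. The pad centre is at about (0.502, 0.023), so I'll press there.

jog_arm([
  [-1.2,-0.6,0],
  [-2.5,-1.3,0],
  [-2.5,-1.3,-3],
  [-2.5,-1.3,-5.5],
  [-2.5,-1.3,-7],
  [-2.5,-1.2,-8],
  [-2.5,-1.1,-8.6],
  [-2.5,-1,-9.2],
], gripper=[0,0,0,0,0,0,0,0], twist=[0,0,0,0,0,0,0,0])

```text
clock: 8.4
tcp_pos: [0.5015, 0.0264, 0.1227]
orientation: [0.0, 0.995, 0.104, 0.001]
wrist_force: [-1.6, 1.3, 6.3]
finger_gap: -0.0001
grip_force: 3.1
```

jog_arm([
  [0,0.1,-0.6],
  [0,0.2,-1.2],
  [0,0.3,-1.8],
  [0,0.4,-2.4],
  [0,0.4,-3],
  [-0.1,0.5,-3.6],
  [-0.1,0.5,-4.2],
  [-0.1,0.5,-4.8],
], gripper=[0,0,0,0,0,0,0,0], twist=[0,0,0,0,0,0,0,0])

```text
clock: 9.4
tcp_pos: [0.5009, 0.0328, 0.0756]
orientation: [-0.001, 0.995, 0.104, 0.001]
wrist_force: [-2.2, 5.7, 8.8]
finger_gap: -0.0002
grip_force: 4.7
```

jog_arm([
  [0,0,-0.5],
  [0,0,-1],
  [0,0,-1.5],
  [0,0,-2],
  [0,0,-2.3],
  [0,0,-2.4],
  [0,0,-2.4],
  [0,0,-2.4],
], gripper=[0,0,0,0,0,0,0,0], twist=[0,0,0,0,0,0,0,0])

```text
clock: 10.4
tcp_pos: [0.501, 0.0322, 0.0516]
orientation: [-0.001, 0.995, 0.104, 0.001]
wrist_force: [-1.9, 3.1, 8.0]
finger_gap: -0.0
grip_force: 4.2
```

```bash
python3 - <<'E'
from h import *
c=shot('scene','s4');cv2.imwrite('pics/s4c.png',cv2.resize(c['image'][140:310,160:420,::-1],None,fx=3,fy=3))
c0=dict(np.load('s3.npz'));P=pts(c);P0=pts(c0)
s=env.get_state();print(s['tcp_pos'],s['wrist_force'])
# lip: stand x=322 -> pad + .322*(.2,-.98)
for n,p in(('before',P0),('after',P)):
    a=(np.hypot(p[...,0]-.568,p[...,1]+.300)<.02)&(p[...,2]>.06);print(n,a.sum(),np.median(p[a],0).round(4))
hsv=cv2.cvtColor(c['image'],cv2.COLOR_RGB2HSV).astype(int)
m=(hsv[...,1]>150)&((hsv[...,0]<5)|(hsv[...,0]>174))&(abs(P[...,1]-.03)<.08)&(abs(P[...,0]-.5)<.08)
q=P[m];print(len(q),q.mean(0),q.max(0),q.min(0))
E
```

```text
[0.5010059  0.03222797 0.05163749] [-1.98192371  2.09251946  7.78865784]
before 89 [ 0.5704 -0.3026  0.0773]
after 74 [ 0.5684 -0.305   0.1034]
128 [0.50835395 0.02538632 0.04559752] [0.52805883 0.07880724 0.06700464] [ 0.46990187 -0.00267809 -0.00472521]
```

View pics/s4c.png

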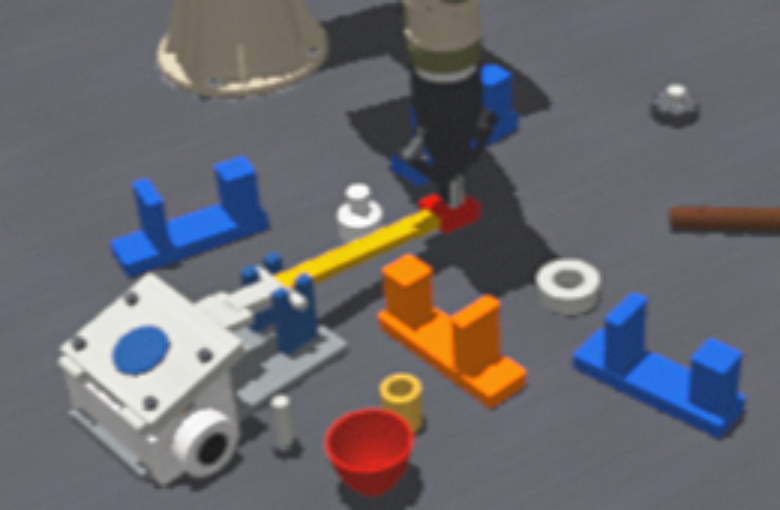

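The lever is down on the fingertip at (455,205), the cover is open, and the pin is still in the saddle. The edge has risen about 2.7–3 cm, so I'll press 4 mm more and hold.

jog_arm([
  [0,0,-0.2],
  [0,0,-0.4],
  [0,0,-0.4],
  [0,0,-0.4],
  [0,0,-0.4],
  [0,0,-0.4],
  [0,0,-0.4],
  [0,0,-0.4],
], gripper=[0,0,0,0,0,0,0,0], twist=[0,0,0,0,0,0,0,0])

```text
clock: 11.45
tcp_pos: [0.5011, 0.0319, 0.0476]
orientation: [-0.0, 0.995, 0.104, 0.001]
wrist_force: [-0.5, 2.7, 8.3]
finger_gap: 0.0001
grip_force: 4.0
```

```bash
python3 - <<'E'
from h import *
c=env.read_camera('scene');p=pts(c);a=(np.hypot(p[...,0]-.568,p[...,1]+.300)<.02)&(p[...,2]>.06);print(np.median(p[a],0).round(4),env.get_state()['wrist_force'])
print(env.hand_in())
E
```

```text
[ 0.5698 -0.3052  0.105 ] [-2.8943733   2.46936482  6.6681636 ]
the job is handed in; nothing more can be done
None
```

The job is handed in: the stop was slid about 78 mm sideways, so its post is about 48 mm clear of the lever bar, and the pad is held about 8 cm down, with the cover's edge raised about 3 cm (28 mm measured just behind the edge).

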